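Put the tube rack away and lock the sample locker

ROBOT

A 6-joint arm with a two-finger parallel gripper is mounted at the origin on the work surface. World frame = base frame: x ahead of the robot, y to its left, z up, the work surface at z = 0. Lengths are in m, angles in rad, forces in N, time in s.
With the tool pointing down it reaches from about 0.225 to 0.875 m from the base axis. Payload 3.4 kg.
Tool frame: the origin (TCP) lies at the very end of the fingers, on their centre line; the grasp point (between the pads) lies 19 mm behind it (manip.tcp_to_grasp is the distance from the TCP to the grasp point, in m); z points along the fingers, y is the line along which they close (so a half turn about z gives the same grasp; the last joint's range is limited). The gripper opens to 85 mm and grips with 20 to 120 N. Pads are 22 mm wide; open, the fingers measure 114 mm over their backs; the gripper's body (76 mm by 85 mm) begins 54 mm behind the grasp point. The pads swing forward as they close: fully open they stand 13 mm farther back than shut.
Start: joints at [1.219, 0.276, 1.505, -0, 1.361, -0.121], TCP at [0.132, 0.56, 0.231] pointing down, gripper open.
Joint ranges: [-2.89, 2.89], [-0.75, 2.08], [0.22, 2.7], [-1.18, 4.32], [0.11, 2.71], [-2.7, 2.7]. Speed limits (rad/s): [2.57, 2.57, 3.14, 3.14, 3.14, 3.14].

INTERFACE

Orientations are given as a unit quaternion [w, x, y, z].
In Python, from rig import status, get_image, job, manip gives the robot as it stands.
- The arm moves only by the tool apply_moves, never from a script. Its arguments are lists of equal length, an entry for each row: "xyz": the shift along the tool's x, y, z each as a share of 0.3 m, from -1 to 1, a list of three; "rot": the turn, a rotation vector about the tool's x, y, z each as a share of 60 degrees, from -1 to 1, a list of three; "hand": the opening, from -1 (shut) to 1 (fully open). A call has 1 to 8 rows; each row shifts and turns the commanded pose from where the row before left it, along the tool's axes as they then stand; what a row does not reach is not made up. A row lasts 1/8 s, in which the tool goes at most 62.5 mm and 10.7 degrees, less where a joint would pass 70% of its speed; a pose out of reach is approached as far as the arm can. A call with a number of a shift or a turn outside -1 to 1 is refused whole. A call with a gripper value outside its range is refused whole. The fingers move at their own pace and stop on an object; "force" is the grip in N (left out, the last holds). Time passes only in rows, so rows that do not move let the fingers close. It gives the time, the measured TCP pose, the force, the opening and the grip force at its end, in the units of the state.
- status.get_state(): the state, without advancing time (a new reading comes with each control period).
- get_image(name): name is "scene" or "top" or "wrist"; returns a dict with "pixels" (384x512x3 uint8, red, green, blue), "fovy" (degrees; the focal length in pixels is half the picture's height over the tangent of half this angle, whatever the lens; pixels are square), "cx", "cy" (the principal point, pixels), "origin" and "orientation" of the camera in the world; the wrist camera has in their place "tool_from_camera" (4x4, takes a point from camera to tool coordinates, whose origin is the TCP and whose axes are the flange's). Camera axes: x right, y down, z forward; pixel columns grow to the right and rows downward; lengths in m; the calibration is good to about 2 mm. A picture is of the moment at which its call begins: read the wrist's pose just before it. There is no depth.
- job.sign_off(): hands the job in; it is judged then, once.
The state is a dict: "clock": time; "qpos": joint angles; "qd": joint speeds; "effort": joint torques, N m; "position": TCP position; "ee_rot": TCP orientation; "contact_force": force on the tool from outside, world axes, zero at the start; "moment": the same for the moment, N m; "width": finger opening in m; "gripper_force": force on a finger pad.
Only numpy, scipy, OpenCV 4.12 (cv2) and the standard library are available. Lean on these libraries where they do the work, as an engineer would, in place of code of your own. Each camera call takes 0.05 s, during which the arm holds its last target. There are 200 camera calls.

TASK

Put the blood-tube rack away in the white sample locker: pull the lock bolt's knob up until it clicks at the top of its travel, and push the rack that sticks out of the locker all the way in, against the back wall, while the door is still open. Then, with the bolt still up, push the door shut until it seats on its catch, and finally press the knob fully down so that the bolt locks the door. Keep the rack upright and leave the other things on the bench where they are.

Things in the scene. Friction and masses are not known exactly. Their poses are not given: they have to be found in the camera images.
- locker: White steel sample locker, an open-fronted box fixed on the bench, 173 deep (x) x 270 wide (y) x 160 mm high. Origin: centre of its underside; +x points into it, to its back; its open front is at x = -86.5 mm. Floor 12 mm thick, walls 8 mm; the back wall's inner face at x = +78.5 mm. On top of its right front corner (-y) stands a dark bolt housing, its top at z = 185 mm, reaching to x = -129.5 mm.
- roof_edge (a point): Middle of the front edge of the locker's roof, on top (x = -61.5, y = 0, z = 160 mm in the locker's frame). The roof, 10 mm thick, starts only 25 mm behind the locker's front: fingers pointing down can follow the rack in through this slot.
- door (a joint): Door angle in rad: 0 = shut, grows as it opens towards the robot, up to 1.9. Vertical hinge at the locker's left (+y). Door 260 wide, 15 mm thick, from 4 to 155 mm above the bench. A sprung catch at the free edge stops an unforced door at about 0.07; it takes about 4 N at the free edge (8 to 10 N at the middle) to click past it, then it draws the door shut. The bolt, when down, blocks the door.
- door_hinge (a point): Top end of the hinge axis, at the door's outer face: in the locker's frame at x = -104.5, y = +130, z = 155 mm. The door's outer face contains the hinge axis.
- door_corner (a point): Top corner of the door's free edge, on the outer face, 260 mm from door_hinge. A low steel pull handle stands 31 mm off the outer face 45 mm from the free edge, between 19 and 91 mm above the bench.
- lock_bolt (a joint): Height of the vertical lock bolt in m: 0 = fully down (home, locking), 0.035 = fully up (out). Detents click near both ends (5 to 10 N to pass each); in between it stays by friction. Above about 0.02 it is clear of the door.
- knob_top (a point): Centre of the top face of the bolt's black upright cylindrical knob, 32 mm across and 46 mm high. It stands above the bolt housing, in the locker's frame at x = -112.5, y = -112, z = 240 mm when home, 275 mm when out.
- rack: Grey tube rack with ten red-capped tubes, 150 long (x) x 90 wide (y) x 112 mm high, flat end plates, 0.3 to 0.6 kg. Origin: centre of its underside. It stands on the locker's floor, long axis into the locker, its front plate sticking out by 18 to 54 mm. Fully in, its origin is at x = +3.5 mm in the locker's frame, its front plate 15 mm behind the locker's front.
- slide_box: Bystander: cardboard box 75 x 130 x 30 mm on the rear of the locker's roof, origin under its centre.
- pen_cup: Bystander: aluminium pen cup, 72 mm across, 150 mm high with its pens, on the bench near the front of the locker, to the right. Origin under its centre.
- gel_bottle: Bystander: white bottle, 68 mm across, 150 mm high, origin under its centre.
- spare_rack: Bystander: smaller white tube rack 130 x 75 x 90 mm on the bench, origin under its centre.
- scanner: Bystander: hand scanner lying on the bench, 160 x 62 x 45 mm, origin on its underside.
- dish: Bystander: steel bowl 100 mm across, 35 mm high, origin under its centre.
Mind the look-alikes: they are no part of the job. Leave any green look-alike of the rack alone.

How it is judged:
On the way, in this order (a step that is already met when the one before it is completed fails the run):
1. bolt pulled fully up and rack pushed all the way in, in either order, the door still open (value of joint lock_bolt above 0.031 m and x of rack in the frame of locker above -0.008 m and angle between rack's own z axis and vertical below 0.12 rad and value of joint door above 0.5 rad), for 0.2 s.
2. door pushed shut onto its catch with the bolt still up (value of joint door below 0.02 rad and value of joint lock_bolt above 0.031 m and x of rack in the frame of locker above -0.008 m and angle between rack's own z axis and vertical below 0.12 rad), for 0.2 s.
At the end, for the whole second after the job is handed in: The door is seated on its catch (within 0.02 rad of shut), the bolt is fully down (within 4 mm of home), the rack stands upright and still inside, within 11.5 mm of the back wall, and each bystander is within 40 mm of where it was (value of joint door below 0.02 rad and value of joint lock_bolt below 0.004 m and x of rack in the frame of locker above -0.008 m and angle between rack's own z axis and vertical below 0.12 rad and linear speed of rack below 0.02 m/s and distance of each of slide_box, pen_cup, gel_bottle, spare_rack, scanner, dish from where it was at the start of the episode below 0.04 m); the robot touches nothing.
It fails at once if the rack is tipped over (angle between rack's own z axis and vertical above 0.5 rad).
It fails at once if a bystander is knocked away (distance of any of slide_box, pen_cup, gel_bottle, spare_rack, scanner, dish from where it was at the start of the episode above 0.06 m).
It also fails if it takes over 64 s, if anything falls off the work surface, if the arm or the gripper's body presses on something with over 40 N, if the wrist force passes 120 N, or if a joint passes its speed limit or range.

## Working session

There is one attempt and no reset: what is moved stays moved. The work goes in short steps, Python scripts to look and compute and a tool call to move; the robot and the scene stay as the last step left them, time stands still between calls to the robot, and variables do not carry over. Pictures are saved under pics/ and viewed, at most 10 in all, crops included, and the job is handed in when it is done.

Besides the shell and the picture viewer there is one more tool, called after ">>>" in YAML: its name, and indented under it one key for each argument. apply_moves: Moves the arm, as the interface text tells. Its arguments: {"type":"object","properties":{"xyz":{"type":"array","items":{"type":"array","items":{"type":"number","minimum":-1,"maximum":1}}},"rot":{"type":"array","items":{"type":"array","items":{"type":"number","minimum":-1,"maximum":1}}},"hand":{"type":"array","items":{"type":"number"}},"force":{"type":"number"}},"required":["xyz","rot","hand"]}

```bash
ls; mkdir -p pics; cat > h.py <<'E'
import numpy as np,cv2
from rig import status,get_image,job,manip
from scipy.spatial.transform import Rotation as R
def rot(q): return R.from_quat([q[1],q[2],q[3],q[0]]).as_matrix()
def cam(name):
    s=status.get_state(); im=get_image(name)
    f=192/np.tan(np.radians(im['fovy'])/2)
    if name=='wrist':
        T=np.array(im['tool_from_camera']);Rt=rot(s['ee_rot']);Rc=Rt@T[:3,:3];o=Rt@T[:3,3]+s['position']
    else: Rc=rot(im['orientation']);o=np.array(im['origin'])
    return dict(px=im['pixels'],f=f,cx=im['cx'],cy=im['cy'],R=Rc,o=o)
def ray(c,u,v):
    d=c['R']@np.array([(u-c['cx'])/c['f'],(v-c['cy'])/c['f'],1]);return c['o'],d
def onz(c,u,v,z):
    o,d=ray(c,u,v);return o+d*(z-o[2])/d[2]
def proj(c,p):
    q=c['R'].T@(np.array(p)-c['o']);return c['f']*q[0]/q[2]+c['cx'],c['f']*q[1]/q[2]+c['cy']
def tri(c1,a,c2,b):
    o1,d1=ray(c1,*a);o2,d2=ray(c2,*b)
    t=np.linalg.lstsq(np.stack([d1,-d2],1),o2-o1,rcond=None)[0]
    p,q=o1+t[0]*d1,o2+t[1]*d2;return (p+q)/2,np.linalg.norm(p-q)
def save(c,n): cv2.imwrite('pics/'+n,cv2.resize(c['px'],None,fx=1.5,fy=1.5)[:,:,::-1])
E
python3 - <<'E'
from h import *
import pickle
d={n:cam(n) for n in('scene','top')}
pickle.dump(d,open('c0.pkl','wb'))
for n in d: save(d[n],n+'0.png');print(n,d[n]['o'],d[n]['R'].round(3).tolist(),d[n]['f'])
s=status.get_state();print(s)
E
```

```text
pics
scene [ 1.36562946 -1.07261897  1.21190016] [[0.777, 0.396, -0.489], [0.629, -0.463, 0.625], [0.021, -0.793, -0.609]] 442.03091812409554
top [0.39672384 0.02707524 1.9283676 ] [[-0.007, -0.998, 0.069], [-1.0, 0.007, -0.003], [0.003, -0.069, -0.998]] 486.17757902148605
{'clock': 0.1, 'qpos': array([ 1.21896611e+00,  2.76524468e-01,  1.50599249e+00, -1.72699733e-06,
        1.36069709e+00, -1.21005497e-01]), 'qd': array([-4.87138382e-04, -3.27921958e-03, -2.66808572e-03, -6.61817582e-05,
        4.71594898e-04,  2.01299356e-04]), 'effort': array([ 1.85599325e-03, -4.17700410e+01, -2.46405101e+01,  1.04692515e-05,
        5.75406259e-03,  4.26244853e-06]), 'position': array([0.13139702, 0.55931013, 0.23053596]), 'ee_rot': array([-1.89061679e-04,  1.15156099e-01,  9.93347077e-01, -7.88342863e-04]), 'contact_force': array([ 0.10043071, -0.79463749, -0.74364533]), 'moment': array([-0.01641479,  0.00429686,  0.02066861]), 'gripper_force': 0.0, 'width': 0.08556850450785225}
```

View pics/scene0.png

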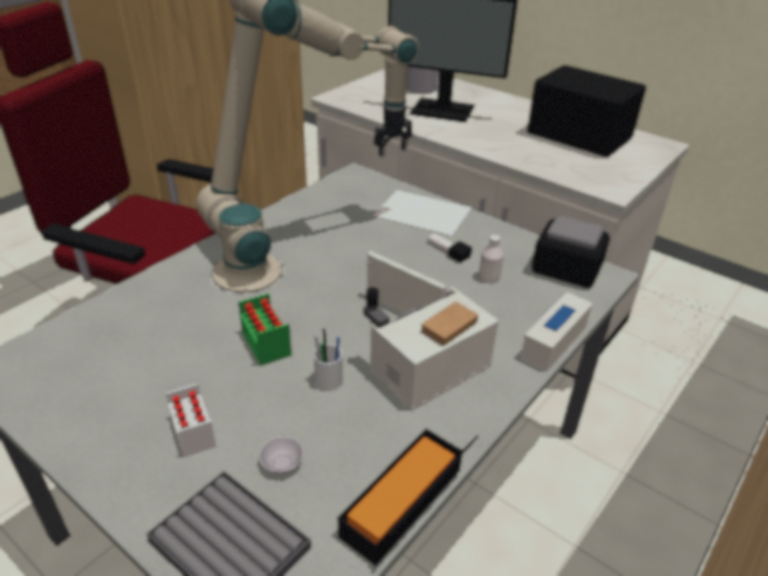

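View pics/top0.png

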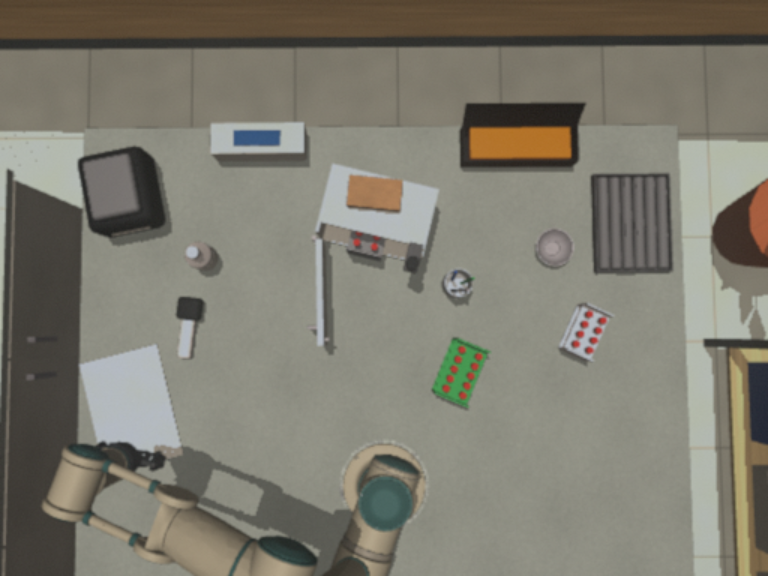

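The scene view shows the white locker with its knob in front of it. In the top view the locker roof spans about (333,165)–(438,188), the knob is at (412,257), and the door runs from (319,238) to (321,345). The rack's red caps are at (367,242) and the pen cup is at (458,284). The green rack is the look-alike. I'll zoom in for a closer measurement.

```bash
python3 - <<'E'
from h import *
import pickle
d=pickle.load(open('c0.pkl','rb'))
t=d['top']['px'][100:240,200:330]; s=d['scene']['px'][160:275,235:340]
a=cv2.resize(t,None,fx=4,fy=4,interpolation=cv2.INTER_CUBIC)
cv2.imwrite('pics/z0.png',a[:,:,::-1])
b=cv2.resize(s,None,fx=5,fy=5,interpolation=cv2.INTER_CUBIC)
cv2.imwrite('pics/z1.png',b[:,:,::-1])
E
```

```text
(no output)
```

View pics/z0.png

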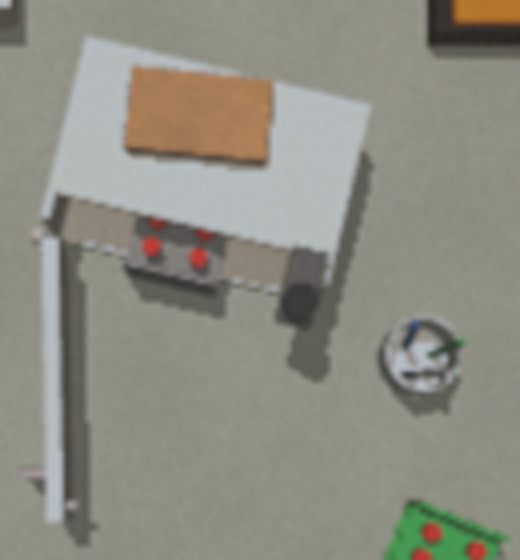

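View pics/z1.png

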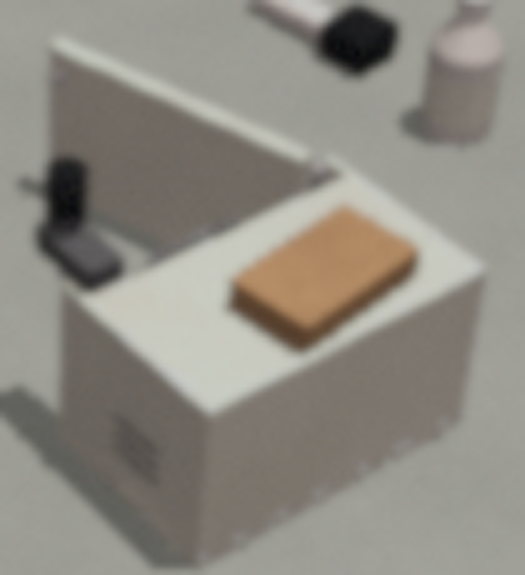

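The zoomed top view shows roof back corners at (87,38) and (370,104), the knob top at (300,302), the door from (52,237) to (55,520), and rack caps at (152,246) and (199,258). The scene zoom confirms the knob top at (66,163), with the door behind it.

```bash
cat >> h.py <<'E'
import os,json
if os.path.exists('L.json'):
    _l=json.load(open('L.json'));yaw=_l['yaw'];RL=R.from_euler('z',yaw).as_matrix();oL=np.array(_l['o'])
def W(x,y,z): return RL@np.array([x,y,z])+oL
def LF(p): return RL.T@(np.array(p)-oL)
E
python3 - <<'E'
from h import *
import pickle
d=pickle.load(open('c0.pkl','rb'));T=d['top'];S=d['scene']
z=lambda u,v,h:onz(T,200+u/4-.4,100+v/4-.4,h)
bl,br=z(87,38,.16),z(370,104,.16)
e=bl-br;print('width',np.linalg.norm(e),bl,br)
yaw=np.arctan2(-e[0],e[1]);RL=R.from_euler('z',yaw).as_matrix()
m=(bl+br)/2; o=m-RL@[.0865,0,.16];
print('yaw',yaw,'o',o)
for n,(u,v),h in[('knob',(300,302),.24),('hinge',(43,235),.155),('corner',(46,522),.155),('c1',(152,246),.124),('c2',(199,258),.124),('cup',(422,355),.13),('rackfrontL',(132,268),.09),('rackfrontR',(220,285),.09),('roofL',(58,192),.16),('roofR',(325,254),.16)]:
    p=z(u,v,h);print(n,p.round(3),(RL.T@(p-o)).round(4))
s=lambda u,v:(235+u/5-.4,160+v/5-.4)
print('knob tri',tri(T,(274.6,175.1),S,s(67,163)))
print('br tri',tri(T,(292.1,125.6),S,s(210,413)))
print('bl tri',tri(T,(221.35,109.1),S,s(484,268)))
p=RL@[-.1125,-.112,.24]+o;print(p,proj(T,p),proj(S,p),s(67,163))
json.dump(dict(yaw=float(yaw),o=o.tolist()),open('L.json','w'))
E
```

```text
width 0.2676168707912142 [0.80765208 0.12164079 0.16      ] [ 0.74446555 -0.13840969  0.16      ]
yaw -0.23835882567049507 o [ 6.92004451e-01  1.20389063e-02 -8.32667268e-17]
knob [ 0.555 -0.068  0.24 ] [-0.1147 -0.1098  0.24  ]
hinge [0.626 0.163 0.155] [-0.0999  0.1309  0.155 ]
corner [0.363 0.161 0.155] [-0.3543  0.0667  0.155 ]
c1 [0.619 0.064 0.124] [-0.0833  0.0327  0.124 ]
c2 [0.607 0.02  0.124] [-0.0841 -0.0125  0.124 ]
cup [ 0.515 -0.186  0.13 ] [-0.1254 -0.2346  0.13  ]
rackfrontL [0.602 0.083 0.09 ] [-0.1042  0.048   0.09  ]
rackfrontR [ 0.585 -0.     0.09 ] [-0.1008 -0.0371  0.09  ]
roofL [0.665 0.149 0.16 ] [-0.0587  0.1263  0.16  ]
roofR [ 0.606 -0.095  0.16 ] [-0.0582 -0.1247  0.16  ]
knob tri (array([ 0.55625686, -0.06607477,  0.24081694]), np.float64(0.004581795808206517))
br tri (array([ 0.7458901 , -0.13776148,  0.15817435]), np.float64(0.0026753484080421185))
bl tri (array([0.80936995, 0.12258839, 0.15796125]), np.float64(0.0029295097106358126))
[ 0.55624107 -0.07023232  0.24      ] (np.float64(275.3511561705631), np.float64(174.61987826104587)) (np.float64(246.64351216172653), np.float64(192.91275277937166)) (248.0, 192.2)
```

>>> apply_moves:
  xyz:
    - [0, 0, -0.13]
    - [0, 0, -0.13]
    - [-0.13, -0.12, 0]
    - [-0.13, -0.12, 0]
    - [-0.13, -0.12, 0]
    - [-0.13, -0.12, 0]
    - [-0.13, -0.12, 0]
    - [-0.13, -0.12, 0]
  rot:
    - [0, 0, 0]
    - [0, 0, 0]
    - [0, 0, 0]
    - [0, 0, 0]
    - [0, 0, 0]
    - [0, 0, 0]
    - [0, 0, 0]
    - [0, 0, 0]
  hand: [1, 1, 1, 1, 1, 1, 1, 1]
  force: 60

```text
clock: 1.1
position: [0.3104, 0.2944, 0.3091]
ee_rot: [0.0, 0.115, 0.993, -0.0]
contact_force: [0.7, 0.0, 0.1]
width: 0.0857
gripper_force: 0.0
```

>>> apply_moves:
  xyz:
    - [-0.13, -0.12, 0]
    - [-0.13, -0.12, 0]
    - [-0.13, -0.12, 0]
    - [-0.13, -0.12, 0]
    - [-0.13, -0.12, 0]
    - [-0.13, -0.12, 0]
    - [0, 0, 0]
    - [0, 0, 0]
  rot:
    - [0, 0, 0]
    - [0, 0, 0]
    - [0, 0, 0]
    - [0, 0, 0]
    - [0, 0, 0]
    - [0, 0, 0]
    - [0, 0, 0]
    - [0, 0, 0]
  hand: [1, 1, 1, 1, 1, 1, 1, 1]

```text
clock: 2.1
position: [0.4877, 0.0324, 0.3088]
ee_rot: [-0.001, 0.115, 0.993, 0.0]
contact_force: [-0.5, 0.2, -0.4]
width: 0.0855
gripper_force: 0.0
```

```bash
cat > d.py <<'E'
from h import *
import sys
s=status.get_state();Rt=rot(s['ee_rot'])
print('t',s['clock'],'world',s['position'].round(4),'local',LF(s['position']).round(4),'F',s['contact_force'].round(1),'w',s['width'],'q',s['qpos'].round(2))
print('Rt local',(RL.T@Rt).round(3).tolist())
if len(sys.argv)>3:
    p=W(*map(float,sys.argv[1:4]));print('target',p,'shares',(Rt.T@(p-s['position'])/.3).round(3))
E
python3 d.py -.1135 -.111 .28
python3 - <<'E'
from h import *
c=cam('wrist');save(c,'w1.png');import pickle;pickle.dump(c,open('w1.pkl','wb'));print(proj(c,W(-.1125,-.112,.24)))
E
```

```text
t 2.1 world [0.4877 0.0324 0.3088] local [-0.2033 -0.0284  0.3088] F [-0.5  0.2 -0.4] w 0.08545350318638564 q [-0.08  0.11  1.53  0.    1.5  -1.42]
Rt local [[-1.0, -0.007, -0.002], [-0.007, 1.0, 0.001], [0.002, 0.001, -1.0]]
target [ 0.55550545 -0.06902449  0.28      ] shares [-0.298 -0.277  0.095]
(np.float64(152.71407393288098), np.float64(305.5307198179247))
```

View pics/w1.png

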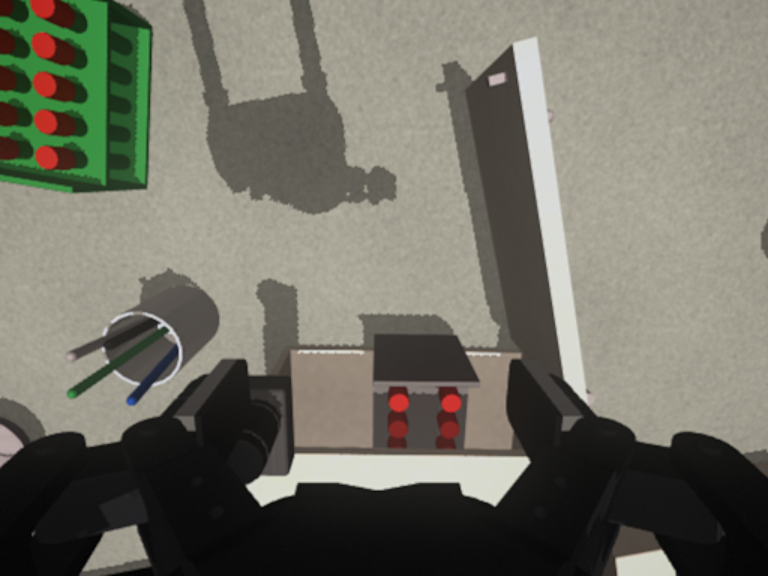

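The wrist view shows the knob at about (250,455), partly behind the left finger. The rack front plate's top edge runs (375,384)–(478,386), the roof front edge is at row 455, and the door's free top corner is at (537,38). The pen cup is at (142,345), and nothing stands in the way.

```bash
python3 - <<'E'
from h import *
import pickle
c=pickle.load(open('w1.pkl','rb'))
q=lambda u,v,h:LF(onz(c,u/1.5,v/1.5,h)).round(4)
for h in(.08,.09,.1,.11,.124):
    a,b=q(374,384,h),q(478,386,h);print(h,a,b,np.linalg.norm(a-b))
print('roof',q(380,455,.16),'doorcorner outer',q(537,38,.155),'inner',q(513,45,.155),'hinge',q(588,398,.155),'cup',q(142,345,.1))
print('plate bottom',q(375,336,.014),q(460,336,.014))
E
```

```text
0.08 [-0.0776 -0.0306  0.08  ] [-0.0764  0.0682  0.08  ] 0.09880728718065282
0.09 [-0.0827 -0.0306  0.09  ] [-0.0815  0.0656  0.09  ] 0.09620748411636176
0.1 [-0.0879 -0.0305  0.1   ] [-0.0867  0.063   0.1   ] 0.09350770021768261
0.11 [-0.093  -0.0305  0.11  ] [-0.0919  0.0604  0.11  ] 0.09090665542192168
0.124 [-0.1002 -0.0304  0.124 ] [-0.0991  0.0567  0.124 ] 0.08710694576209178
roof [-0.0576 -0.0251  0.16  ] doorcorner outer [-0.3511  0.0685  0.155 ] inner [-0.3471  0.0541  0.155 ] hinge [-0.1057  0.1335  0.155 ] cup [-0.1236 -0.2337  0.1   ]
plate bottom [-0.1009 -0.0302  0.014 ] [-0.1017  0.0618  0.014 ]
```

>>> apply_moves:
  xyz:
    - [-0.1, -0.09, 0]
    - [-0.1, -0.09, 0]
    - [-0.1, -0.1, 0.0]
    - [0, 0, 0]
    - [0, 0, 0]
  rot:
    - [0, 0, 0]
    - [0, 0, 0]
    - [0, 0, 0]
    - [0, 0, 0]
    - [0, 0, 0]
  hand: [1, 1, 1, 1, 1]

```text
clock: 2.78
position: [0.5559, -0.0686, 0.3093]
ee_rot: [-0.0, 0.114, 0.993, 0.001]
contact_force: [-0.7, 0.2, 0.4]
width: 0.0853
gripper_force: 0.0
```

```bash
python3 d.py -.1135 -.111 .205
python3 - <<'E'
from h import *
c=cam('wrist');save(c,'w2.png');print(proj(c,W(-.1135,-.111,.24)),proj(c,W(-.1135,-.127,.24)))
E
```

```text
t 2.775 world [ 0.5559 -0.0686  0.3093] local [-0.1132 -0.1105  0.3093] F [-0.7  0.2  0.4] w 0.08527154421067572 q [-0.25  0.22  1.39  0.    1.53 -1.59]
Rt local [[-1.0, -0.009, -0.001], [-0.009, 1.0, 0.001], [0.001, 0.001, -1.0]]
target [ 0.55550545 -0.06902449  0.205     ] shares [ 0.001 -0.002  0.348]
(np.float64(250.89644984960808), np.float64(203.8264952413119)) (np.float64(230.18892769690174), np.float64(203.61661338439797))
```

View pics/w2.png

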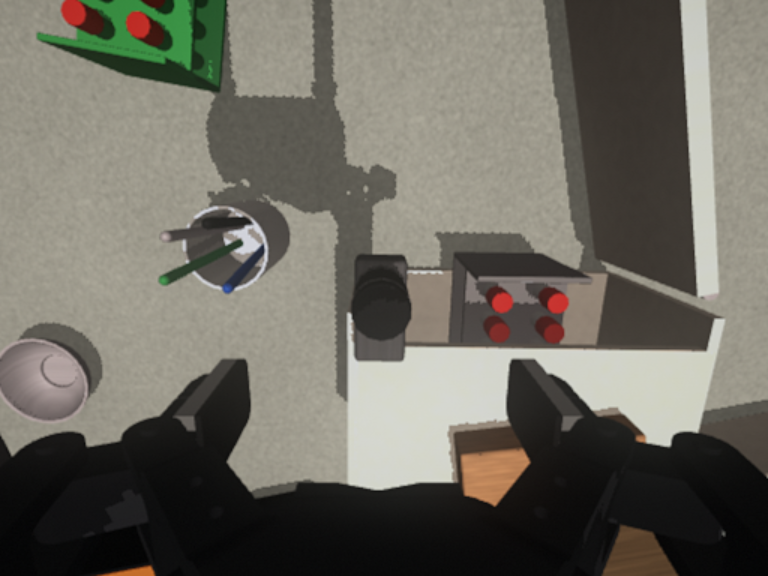

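The knob top is at (253,204) in native pixels, within 2 px of the prediction of (251,204). I'll descend and grip it.

>>> apply_moves:
  xyz:
    - [0, 0.003, 0.1]
    - [0, 0, 0.1]
    - [0, 0, 0.1]
    - [0, 0, 0.045]
    - [0, 0, 0]
    - [0, 0, 0]
    - [0, 0, 0]
    - [0, 0, 0]
  rot:
    - [0, 0, 0]
    - [0, 0, 0]
    - [0, 0, 0]
    - [0, 0, 0]
    - [0, 0, 0]
    - [0, 0, 0]
    - [0, 0, 0]
    - [0, 0, 0]
  hand: [1, 1, 1, 1, -1, -1, -1, -1]
  force: 70

```text
clock: 3.82
position: [0.5581, -0.0678, 0.2076]
ee_rot: [0.002, 0.115, 0.993, 0.002]
contact_force: [-0.3, 5.3, 5.9]
width: 0.0306
gripper_force: 69.3
```

>>> apply_moves:
  xyz:
    - [0, 0, 0]
    - [0, 0, -0.02]
    - [0, 0, -0.02]
    - [0, 0, -0.03]
    - [0, 0, -0.03]
    - [0, 0, -0.02]
    - [0, 0, 0]
    - [0, 0, 0]
  rot:
    - [0, 0, 0]
    - [0, 0, 0]
    - [0, 0, 0]
    - [0, 0, 0]
    - [0, 0, 0]
    - [0, 0, 0]
    - [0, 0, 0]
    - [0, 0, 0]
  hand: [-1, -1, -1, -1, -1, -1, -1, -1]

```text
clock: 4.82
position: [0.5581, -0.0677, 0.2428]
ee_rot: [0.001, 0.115, 0.993, 0.002]
contact_force: [1.9, 4.6, 0.7]
width: 0.0307
gripper_force: 71.6
```

```bash
python3 d.py
```

```text
t 4.825 world [ 0.5581 -0.0677  0.2428] local [-0.1113 -0.1091  0.2428] F [1.9 4.6 0.7] w 0.030730578807732434 q [-0.25  0.25  1.51  0.    1.38 -1.59]
Rt local [[-1.0, -0.008, 0.002], [-0.008, 1.0, 0.004], [-0.003, 0.004, -1.0]]
```

>>> apply_moves:
  xyz:
    - [0, 0, -0.015]
    - [0, 0, -0.01]
    - [0, 0, 0]
    - [0, 0, 0]
  rot:
    - [0, 0, 0]
    - [0, 0, 0]
    - [0, 0, 0]
    - [0, 0, 0]
  hand: [-1, -1, -1, -1]

```text
clock: 5.32
position: [0.5578, -0.0677, 0.243]
ee_rot: [-0.002, 0.115, 0.993, 0.002]
contact_force: [9.5, 3.2, -28.1]
width: 0.0303
gripper_force: 72.4
```

>>> apply_moves:
  xyz:
    - [0, 0, 0.022]
    - [0, 0, 0]
    - [0, 0, 0]
    - [0, 0, 0]
    - [0, 0, -0.1]
    - [0, 0, -0.15]
    - [0, 0, 0]
    - [0, 0, 0]
  rot:
    - [0, 0, 0]
    - [0, 0, 0]
    - [0, 0, 0]
    - [0, 0, 0]
    - [0, 0, 0]
    - [0, 0, 0]
    - [0, 0, 0]
    - [0, 0, 0]
  hand: [-1, 1, 1, 1, 1, 1, 1, 1]

```text
clock: 6.32
position: [0.5565, -0.0694, 0.3175]
ee_rot: [-0.0, 0.115, 0.993, -0.0]
contact_force: [0.6, 0.1, -0.1]
width: 0.0851
gripper_force: 0.0
```

```bash
python3 d.py -.15 .014 .105;python3 - <<'E'
from h import *
c=cam('top');p=W(-.1125,-.112,.275);print(proj(c,p),proj(c,W(-.1125,-.112,.24)))
c=cam('scene')
print(proj(c,W(-.1125,-.112,.275)),proj(c,W(-.1125,-.112,.24)))
x=cv2.resize(c['px'][150:275,225:340],None,fx=4,fy=4,interpolation=cv2.INTER_CUBIC);cv2.imwrite('pics/s2.png',x[:,:,::-1])
E
```

```text
t 6.325 world [ 0.5565 -0.0694  0.3175] local [-0.1124 -0.1111  0.3175] F [ 0.6  0.1 -0.1] w 0.08512376931540011 q [-0.25  0.22  1.37 -0.    1.55 -1.59]
Rt local [[-1.0, -0.007, -0.0], [-0.007, 1.0, -0.0], [0.0, -0.0, -1.0]]
target [0.54955095 0.06105931 0.105     ] shares [0.122 0.418 0.708]
(np.float64(275.9311984515231), np.float64(173.65187410258852)) (np.float64(275.3511561705631), np.float64(174.61987826104587))
(np.float64(246.77554940924847), np.float64(185.15733095732782)) (np.float64(246.64351216172653), np.float64(192.91275277937166))
```

View pics/s2.png

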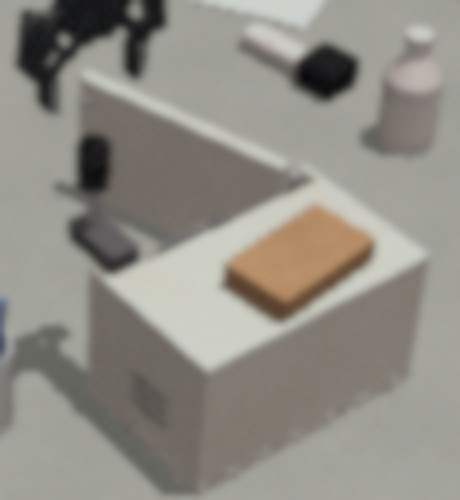

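The knob is up: its top is at crop (93,142), native row 185.5, against a prediction of 185.2. Next I'll push the rack.

>>> apply_moves:
  xyz:
    - [0.06, 0.2, 0]
    - [0.06, 0.2, 0]
    - [0, 0.02, 0.1]
    - [0, 0, 0.2]
    - [0, 0, 0.2]
    - [0, 0, 0.2]
    - [0, 0, 0]
    - [0, 0, 0]
  rot:
    - [0, 0, 0]
    - [0, 0, 0]
    - [0, 0, 0]
    - [0, 0, 0]
    - [0, 0, 0]
    - [0, 0, 0]
    - [0, 0, 0]
    - [0, 0, 0]
  hand: [-1, -1, -1, -1, -1, -1, -1, -1]

```text
clock: 7.42
position: [0.552, 0.0613, 0.109]
ee_rot: [0.001, 0.115, 0.993, 0.0]
contact_force: [0.3, 0.2, 0.5]
width: -0.0
gripper_force: 0.0
```

```bash
python3 d.py -.085 .014 .100
```

```text
t 7.425 world [0.552  0.0613 0.109 ] local [-0.1477  0.0148  0.109 ] F [0.3 0.2 0.5] w -2.2751176099425942e-06 q [-0.01  0.34  1.73  0.    1.06 -1.35]
Rt local [[-1.0, -0.007, 0.002], [-0.007, 1.0, 0.001], [-0.002, 0.001, -1.0]]
target [0.61271319 0.04571228 0.1       ] shares [-0.209 -0.004  0.03 ]
```

>>> apply_moves:
  xyz:
    - [0, 0, 0.033]
    - [-0.04, 0, 0]
    - [-0.04, 0, 0]
    - [-0.04, 0, 0]
    - [-0.03, 0, 0]
    - [-0.03, 0, 0]
    - [0, 0, 0]
    - [0, 0, 0]
  rot:
    - [0, 0, 0]
    - [0, 0, 0]
    - [0, 0, 0]
    - [0, 0, 0]
    - [0, 0, 0]
    - [0, 0, 0]
    - [0, 0, 0]
    - [0, 0, 0]
  hand: [-1, -1, -1, -1, -1, -1, -1, -1]

```text
clock: 8.43
position: [0.6036, 0.0488, 0.0978]
ee_rot: [0.0, 0.115, 0.993, 0.0]
contact_force: [-1.3, -0.9, 0.8]
width: -0.0001
gripper_force: 0.6
```

```bash
python3 d.py -.085 .014 .100
```

```text
t 8.425 world [0.6036 0.0488 0.0978] local [-0.0946  0.0149  0.0978] F [-1.3 -0.9  0.8] w -6.660294762074195e-05 q [-0.03  0.42  1.63 -0.    1.09 -1.37]
Rt local [[-1.0, -0.007, 0.0], [-0.007, 1.0, 0.0], [-0.0, 0.0, -1.0]]
target [0.61271319 0.04571228 0.1       ] shares [-0.032 -0.003 -0.007]
```

Now continue until the back wall stops it.

>>> apply_moves:
  xyz:
    - [-0.015, 0, 0]
    - [-0.015, 0, 0]
    - [-0.01, 0, 0]
    - [0, 0, 0]
  rot:
    - [0, 0, 0]
    - [0, 0, 0]
    - [0, 0, 0]
    - [0, 0, 0]
  hand: [-1, -1, -1, -1]

```text
clock: 8.93
position: [0.6144, 0.0464, 0.0977]
ee_rot: [-0.001, 0.115, 0.993, 0.0]
contact_force: [-4.0, 1.1, 4.3]
width: -0.0
gripper_force: 2.2
```

```bash
python3 d.py
```

```text
t 8.925 world [0.6144 0.0464 0.0977] local [-0.0835  0.015   0.0977] F [-4.   1.1  4.3] w -7.749572397008335e-06 q [-0.04  0.43  1.61  0.    1.1  -1.38]
Rt local [[-1.0, -0.008, -0.001], [-0.008, 1.0, 0.0], [0.001, 0.0, -1.0]]
```

>>> apply_moves:
  xyz:
    - [-0.01, 0, 0]
    - [-0.01, 0, 0]
    - [0, 0, 0]
  rot:
    - [0, 0, 0]
    - [0, 0, 0]
    - [0, 0, 0]
  hand: [-1, -1, -1]

```text
clock: 9.3
position: [0.6171, 0.0457, 0.0977]
ee_rot: [-0.004, 0.115, 0.993, 0.0]
contact_force: [-11.2, 2.7, 7.2]
width: -0.0001
gripper_force: 5.4
```

>>> apply_moves:
  xyz:
    - [-0.01, 0, 0]
    - [-0.01, 0, 0]
    - [0, 0, 0]
  rot:
    - [0, 0, 0]
    - [0, 0, 0]
    - [0, 0, 0]
  hand: [-1, -1, -1]

```text
clock: 9.68
position: [0.6169, 0.0458, 0.0978]
ee_rot: [-0.01, 0.115, 0.993, 0.001]
contact_force: [-21.4, 5.4, 16.1]
width: 0.0001
gripper_force: 11.4
```

```bash
python3 d.py
python3 - <<'E'
from h import *
c=cam('wrist');save(c,'w3.png')
for x in(-.0615,-.0715,-.08):print(x,[v*1.5 for v in proj(c,W(x,.014,.12))])
print([v*1.5 for v in proj(c,W(-.0615,.0,.16))],[v*1.5 for v in proj(c,W(-.0865,.0,.012))])
E
```

```text
t 9.675 world [0.6169 0.0458 0.0978] local [-0.0809  0.0151  0.0978] F [-21.4   5.4  16.1] w 7.404069446427267e-05 q [-0.04  0.45  1.59  0.    1.13 -1.38]
Rt local [[-1.0, -0.008, -0.02], [-0.008, 1.0, -0.001], [0.02, -0.001, -1.0]]
-0.0615 [np.float64(373.32687744945736), np.float64(446.7483992045421)]
-0.0715 [np.float64(373.5462020371126), np.float64(418.7976103077472)]
-0.08 [np.float64(373.73891729153365), np.float64(394.237922535857)]
[np.float64(310.88063765611537), np.float64(548.481604232519)] [np.float64(350.3606284788426), np.float64(290.3554931610339)]
```

View pics/w3.png

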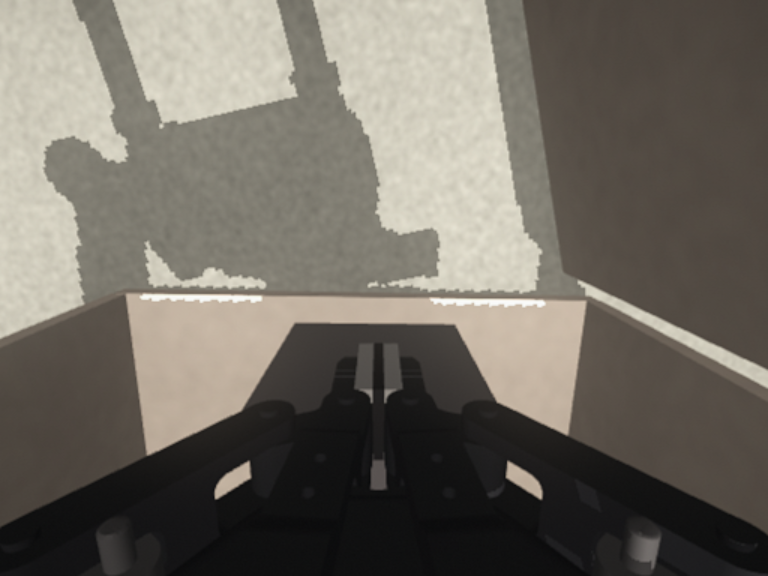

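The wrist view shows the rack front plate's bottom edge at row 324, inside the locker's floor edge at row 292. I'll measure its depth.

```bash
python3 - <<'E'
from h import *
c=cam('wrist')
q=lambda u,v,h:LF(onz(c,u/1.5,v/1.5,h)).round(4)
for z in(.012,.014,.02):print(z,q(297,324,z),q(455,325,z))
print(q(350,292,.012),q(127,291,.012),q(585,297,.012))
E
```

```text
0.012 [-0.0667 -0.03    0.012 ] [-0.067   0.0587  0.012 ]
0.014 [-0.0674 -0.0297  0.014 ] [-0.0676  0.0583  0.014 ]
0.02 [-0.0694 -0.0285  0.02  ] [-0.0696  0.0571  0.02  ]
[-0.0855 -0.0002  0.012 ] [-0.0849 -0.123   0.012 ] [-0.0839  0.1295  0.012 ]
```

>>> apply_moves:
  xyz:
    - [0.1, 0, 0]
    - [0.15, 0, 0]
    - [0, 0, -0.15]
    - [0, 0, -0.2]
    - [0.15, 0.13, 0]
    - [0.15, 0.13, 0]
    - [0.13, 0.14, 0]
    - [0, 0, 0]
  rot:
    - [0, 0, 0]
    - [0, 0, 0]
    - [0, 0, 0]
    - [0, 0, 0]
    - [0, 0, 0]
    - [0, 0, 0]
    - [0, 0, 0]
    - [0, 0, 0]
  hand: [-1, -1, -1, -1, -1, -1, -1, -1]

```text
clock: 10.78
position: [0.4548, 0.21, 0.2033]
ee_rot: [0.001, 0.113, 0.994, 0.001]
contact_force: [1.0, -0.1, -0.0]
width: 0.0001
gripper_force: 0.0
```

```bash
python3 d.py -.27 .15 .11
python3 - <<'E'
from h import *
c=cam('wrist');save(c,'w4.png')
for th in (1.2,1.33,1.45):print([v*1.5 for v in proj(c,W(-.1045-.26*np.sin(th),.13-.26*np.cos(th),.155))])
H=np.array([-.1045,.13])
f=lambda t,r=.14,c=.012:H-r*np.array([np.sin(t),np.cos(t)])+c*np.array([-np.cos(t),np.sin(t)])
ts=np.arange(1.3,-.05,-.1);P=np.array([f(t) for t in ts]);print(P.round(3).tolist())
print('steps tool xy shares',(np.diff(P,axis=0)/.3*[-1,1]).round(3).tolist())
E
```

```text
t 10.775 world [0.4548 0.21   0.2033] local [-0.2773  0.1363  0.2033] F [ 1.  -0.1 -0. ] w 5.905092627054306e-05 q [ 0.29  0.18  1.71  0.    1.25 -1.05]
Rt local [[-1.0, -0.013, 0.002], [-0.013, 1.0, 0.002], [-0.002, 0.002, -1.0]]
target [0.46505445 0.22154713 0.11      ] shares [-0.024  0.045  0.311]
[np.float64(142.3711833837313), np.float64(160.56592951439427)]
[np.float64(216.4908265040739), np.float64(136.33275793488653)]
[np.float64(289.40843093719707), np.float64(123.17849968468494)]
[[-0.243, 0.104], [-0.239, 0.09], [-0.235, 0.077], [-0.229, 0.064], [-0.222, 0.052], [-0.213, 0.041], [-0.204, 0.031], [-0.193, 0.021], [-0.182, 0.013], [-0.17, 0.006], [-0.157, -0.0], [-0.144, -0.005], [-0.13, -0.008], [-0.116, -0.01]]
steps tool xy shares [[-0.011, -0.046], [-0.015, -0.044], [-0.02, -0.042], [-0.024, -0.04], [-0.028, -0.038], [-0.031, -0.035], [-0.035, -0.031], [-0.038, -0.028], [-0.04, -0.024], [-0.042, -0.02], [-0.044, -0.015], [-0.046, -0.011], [-0.046, -0.006]]
```

View pics/w4.png

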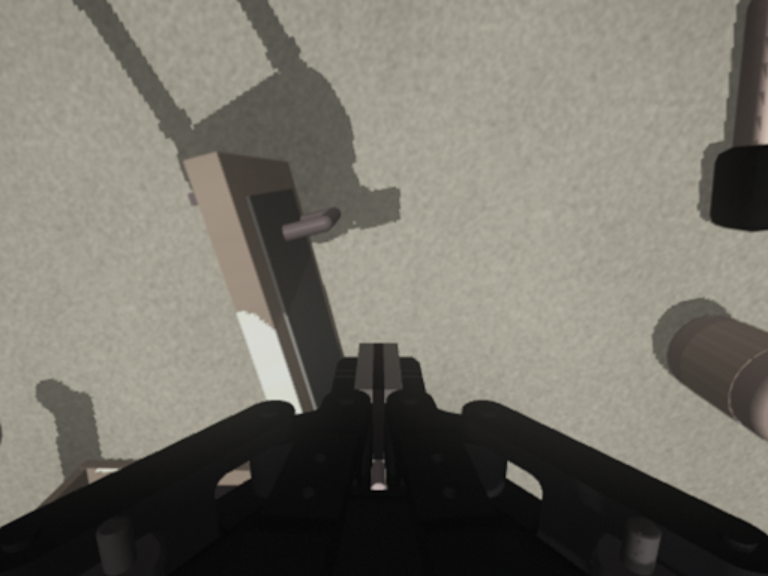

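The door's free outer top corner is at (219,152), which fits an angle of 1.33 rad. The area outside the door is clear, so I'll descend there.

>>> apply_moves:
  xyz:
    - [-0.09, 0.04, 0]
    - [0, 0, 0.14]
    - [0, 0, 0.14]
    - [0, 0, 0]
    - [0, -0.07, 0]
    - [0, -0.06, 0]
    - [-0.011, -0.046, 0]
    - [0, 0, 0]
  rot:
    - [0, 0, 0]
    - [0, 0, 0]
    - [0, 0, 0]
    - [0, 0, 0]
    - [0, 0, 0]
    - [0, 0, 0]
    - [0, 0, 0]
    - [0, 0, 0]
  hand: [-1, -1, -1, -1, -1, -1, -1, -1]

```text
clock: 11.82
position: [0.476, 0.1589, 0.1197]
ee_rot: [0.001, 0.116, 0.993, 0.0]
contact_force: [0.3, -0.2, 0.2]
width: -0.0001
gripper_force: 0.0
```

```bash
python3 d.py -.229 .064 .12
```

```text
t 11.825 world [0.476  0.1589 0.1197] local [-0.2446  0.0917  0.1197] F [ 0.3 -0.2  0.2] w -5.2943828764618264e-05 q [ 0.18  0.26  1.83 -0.    1.05 -1.15]
Rt local [[-1.0, -0.005, 0.001], [-0.005, 1.0, 0.0], [-0.001, 0.0, -1.0]]
target [0.48458994 0.12829819 0.12      ] shares [-0.052 -0.093 -0.001]
```

>>> apply_moves:
  xyz:
    - [-0.03, -0.05, 0]
    - [-0.02, -0.042, 0]
    - [-0.024, -0.04, 0]
    - [-0.028, -0.038, 0]
    - [-0.03, -0.035, 0]
    - [-0.035, -0.03, 0]
    - [-0.038, -0.028, 0]
    - [-0.04, -0.024, 0]
  rot:
    - [0, 0, 0]
    - [0, 0, 0]
    - [0, 0, 0]
    - [0, 0, 0]
    - [0, 0, 0]
    - [0, 0, 0]
    - [0, 0, 0]
    - [0, 0, 0]
  hand: [-1, -1, -1, -1, -1, -1, -1, -1]

```text
clock: 12.82
position: [0.5282, 0.059, 0.1187]
ee_rot: [-0.0, 0.115, 0.993, 0.0]
contact_force: [-0.8, 0.7, -0.7]
width: 0.0002
gripper_force: 0.3
```

```bash
python3 d.py -.13 -.008 .12
```

```text
t 12.825 world [0.5282 0.059  0.1187] local [-0.1703  0.0069  0.1187] F [-0.8  0.7 -0.7] w 0.00016542477592241078 q [-0.02  0.3   1.77  0.    1.07 -1.36]
Rt local [[-1.0, -0.007, -0.0], [-0.007, 1.0, 0.0], [0.0, 0.0, -1.0]]
target [0.5637911  0.03495915 0.12      ] shares [-0.134 -0.051 -0.004]
```

>>> apply_moves:
  xyz:
    - [-0.042, -0.02, 0]
    - [-0.044, -0.015, 0]
    - [-0.046, -0.01, 0]
    - [-0.03, -0.004, 0]
    - [-0.02, 0, 0]
    - [-0.01, 0, 0]
    - [0, 0, 0]
    - [0, 0, 0]
  rot:
    - [0, 0, 0]
    - [0, 0, 0]
    - [0, 0, 0]
    - [0, 0, 0]
    - [0, 0, 0]
    - [0, 0, 0]
    - [0, 0, 0]
    - [0, 0, 0]
  hand: [-1, -1, -1, -1, -1, -1, -1, -1]

```text
clock: 13.82
position: [0.5785, 0.0321, 0.1187]
ee_rot: [-0.002, 0.115, 0.993, -0.0]
contact_force: [-1.3, -0.5, 0.5]
width: -0.0002
gripper_force: 0.7
```

```bash
python3 d.py -.114 -.01 .12
```

```text
t 13.825 world [0.5785 0.0321 0.1187] local [-0.1151 -0.0073  0.1187] F [-1.3 -0.5  0.5] w -0.00017434575980677784 q [-0.06  0.37  1.66 -0.    1.11 -1.4 ]
Rt local [[-1.0, -0.008, -0.003], [-0.008, 1.0, -0.001], [0.003, -0.001, -1.0]]
target [0.57886652 0.02923797 0.12      ] shares [-0.003 -0.009 -0.004]
```

>>> apply_moves:
  xyz:
    - [-0.01, 0, 0]
    - [-0.01, 0, 0]
    - [0, 0, 0]
  rot:
    - [0, 0, 0]
    - [0, 0, 0]
    - [0, 0, 0]
  hand: [-1, -1, -1]

```text
clock: 14.2
position: [0.5798, 0.032, 0.1187]
ee_rot: [-0.007, 0.115, 0.993, 0.0]
contact_force: [-15.3, 2.2, 10.9]
width: 0.0004
gripper_force: 7.6
```

>>> apply_moves:
  xyz:
    - [-0.01, 0, 0]
    - [-0.01, 0, 0]
    - [0, 0, 0]
  rot:
    - [0, 0, 0]
    - [0, 0, 0]
    - [0, 0, 0]
  hand: [-1, -1, -1]

```text
clock: 14.58
position: [0.5796, 0.032, 0.1187]
ee_rot: [-0.013, 0.115, 0.993, 0.001]
contact_force: [-27.0, 5.4, 18.7]
width: -0.0003
gripper_force: 13.8
```

```bash
python3 d.py -.114 -.01 .12
```

```text
t 14.575 world [0.5796 0.032  0.1187] local [-0.114  -0.0072  0.1187] F [-27.    5.4  18.7] w -0.0002871553972402448 q [-0.07  0.38  1.64  0.    1.14 -1.41]
Rt local [[-1.0, -0.008, -0.026], [-0.008, 1.0, -0.002], [0.026, -0.002, -1.0]]
target [0.57886652 0.02923797 0.12      ] shares [ 0.    -0.009 -0.004]
```

The door is firm at x = −0.114 m. That puts its face at −0.1045 m, so it is shut. Now I'll retreat and move above the knob.

>>> apply_moves:
  xyz:
    - [0.1, 0, 0]
    - [0.05, 0, -0.1]
    - [0, 0, -0.2]
    - [0, 0, -0.2]
    - [0, 0, -0.18]
    - [-0.05, -0.17, 0]
    - [-0.05, -0.17, 0]
    - [0, 0, 0]
  rot:
    - [0, 0, 0]
    - [0, 0, 0]
    - [0, 0, 0]
    - [0, 0, 0]
    - [0, 0, 0]
    - [0, 0, 0]
    - [0, 0, 0]
    - [0, 0, 0]
  hand: [-1, -1, -1, -1, -1, -1, -1, -1]

```text
clock: 15.58
position: [0.5552, -0.07, 0.3228]
ee_rot: [0.001, 0.117, 0.993, -0.001]
contact_force: [-1.1, 0.2, -0.5]
width: 0.0002
gripper_force: 0.0
```

```bash
python3 d.py -.1125 -.111 .276
python3 - <<'E'
from h import *
c=cam('wrist');save(c,'w5.png')
for p in [(-.1045,-.13,.155),(-.1045,.13,.155),(-.1125,-.112,.275)]:print([v*1.5 for v in proj(c,W(*p))])
E
```

```text
t 15.575 world [ 0.5552 -0.07    0.3228] local [-0.1135 -0.112   0.3228] F [-1.1  0.2 -0.5] w 0.0002402552318376231 q [-0.25  0.21  1.37 -0.    1.56 -1.58]
Rt local [[-1.0, -0.003, 0.002], [-0.003, 1.0, -0.001], [-0.002, -0.001, -1.0]]
target [ 0.55647718 -0.0692606   0.276     ] shares [-0.003  0.004  0.156]
[np.float64(353.51142436495445), np.float64(278.19697346196745)]
[np.float64(704.3263562079867), np.float64(279.955155283923)]
[np.float64(377.5287977784019), np.float64(321.6754247795217)]
```

View pics/w5.png

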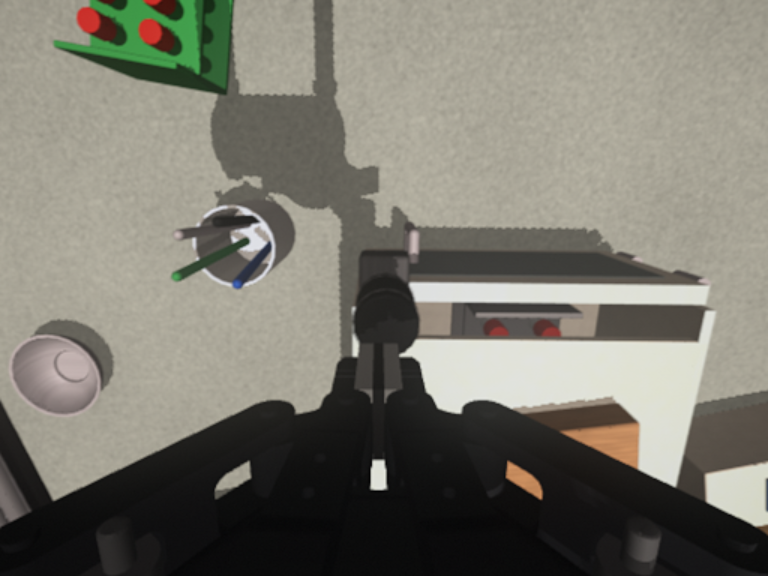

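The door is shut with its top edge near row 280, matching the prediction. The knob top is at (387,322) and is still up. I'll press it now.

>>> apply_moves:
  xyz:
    - [0, 0.01, 0.1]
    - [0, 0, 0.05]
    - [0, 0, 0.03]
    - [0, 0, 0.03]
    - [0, 0, 0.03]
    - [0, 0, 0.03]
    - [0, 0, 0.01]
    - [0, 0, 0]
  rot:
    - [0, 0, 0]
    - [0, 0, 0]
    - [0, 0, 0]
    - [0, 0, 0]
    - [0, 0, 0]
    - [0, 0, 0]
    - [0, 0, 0]
    - [0, 0, 0]
  hand: [-1, -1, -1, -1, -1, -1, -1, -1]

```text
clock: 16.62
position: [0.5548, -0.0632, 0.24]
ee_rot: [0.001, 0.115, 0.993, 0.0]
contact_force: [-2.4, 1.2, 7.7]
width: -0.0004
gripper_force: 3.6
```

>>> apply_moves:
  xyz:
    - [0, 0, 0.015]
    - [0, 0, 0.01]
    - [0, 0, 0]
  rot:
    - [0, 0, 0]
    - [0, 0, 0]
    - [0, 0, 0]
  hand: [-1, -1, -1]

```text
clock: 17.0
position: [0.5552, -0.0632, 0.2397]
ee_rot: [0.004, 0.115, 0.993, -0.0]
contact_force: [-10.3, 4.1, 37.2]
width: 0.0002
gripper_force: 18.8
```

>>> apply_moves:
  xyz:
    - [0, 0, -0.08]
    - [0, 0, -0.15]
    - [0, 0, -0.1]
    - [0, 0, 0]
    - [0, 0, 0]
  rot:
    - [0, 0, 0]
    - [0, 0, 0]
    - [0, 0, 0]
    - [0, 0, 0]
    - [0, 0, 0]
  hand: [-1, -1, -1, -1, -1]

```text
clock: 17.62
position: [0.5543, -0.0635, 0.329]
ee_rot: [-0.001, 0.115, 0.993, 0.0]
contact_force: [-0.3, 0.3, -0.0]
width: -0.0
gripper_force: 0.0
```

```bash
python3 d.py; python3 - <<'E'
from h import *
c=cam('scene');px=c['px'].astype(int)
u=int(round(proj(c,W(-.1125,-.112,.24))[0]))
print(proj(c,W(-.1125,-.112,.24)),[(v,px[v,u:u+3].mean().round()) for v in range(178,206,2)])
print(job.sign_off())
E
```

```text
t 17.625 world [ 0.5543 -0.0635  0.329 ] local [-0.1159 -0.1059  0.329 ] F [-0.3  0.3 -0. ] w -2.0281060148031193e-05 q [-0.24  0.21  1.35 -0.    1.58 -1.58]
Rt local [[-1.0, -0.008, -0.002], [-0.008, 1.0, -0.0], [0.002, -0.0, -1.0]]
(np.float64(246.64351216172653), np.float64(192.91275277937166)) [(178, np.float64(154.0)), (180, np.float64(154.0)), (182, np.float64(155.0)), (184, np.float64(156.0)), (186, np.float64(158.0)), (188, np.float64(158.0)), (190, np.float64(144.0)), (192, np.float64(67.0)), (194, np.float64(31.0)), (196, np.float64(25.0)), (198, np.float64(25.0)), (200, np.float64(19.0)), (202, np.float64(17.0)), (204, np.float64(30.0))]
the job is handed in; nothing more can be done
None
```

The job is handed in after about 18 s: the rack is against the back wall, the door is shut on its catch and the bolt is pressed fully down. My measurements show all three in place, but the sign-off returned no verdict, and I did not re-measure the bystanders at the end.

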